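# Screw the cap back on the juice strainer

### The arm

A 7-joint arm with a two-finger parallel gripper is mounted at the origin on the work surface. World frame = base frame: x ahead of the robot, y to its left, z up, the work surface at z = 0. Lengths are in m, angles in rad, forces in N, time in s.
With the tool pointing down it reaches from about 0.375 to 0.925 m from the base axis. Payload 3.1 kg.
Tool frame: the origin (TCP) lies between the finger pads; the fingertips stand 19 mm ahead of it and the grasp point (between the pads) is the TCP; z points along the fingers, y is the direction in which the jaws open and shut (so a half turn about z gives the same grasp; the last joint's range is limited). The gripper opens to 85 mm and grips with 20 to 120 N. Pads are 22 mm wide; open, the fingers measure 114 mm over their backs; the gripper's body (76 mm by 85 mm) begins 54 mm behind the grasp point. The pads swing forward as they close: fully open they stand 13 mm farther back than shut.
Start: joints at [-1.375, 0.383, 0.044, 1.598, -0.018, 1.161, -0.05], TCP at [0.188, 0.622, 0.25] pointing down, gripper open.
Joint ranges: [-2.61, 2.61], [-0.41, 2.15], [-1.48, 1.57], [0, 2.5], [-1.57, 4.71], [0.05, 1.97], [-2.85, 2.85]. Speed limits (rad/s): [2.79, 2.79, 3.14, 3.14, 3.14, 3.14, 3.14].

### API

Orientations are given as a unit quaternion [x, y, z, w].
In Python, from bench import move_ptp, movel, move_j, move_gripper, pause, inverse_kinematics, read_camera, camera_params, MotionError, sign_off, look_for, tip_of, read_time_s, read_qpos, read_joint_vel, read_effort, read_eef_pos, read_tcp_rot, read_ft_force, read_ft_torque, read_finger_gap gives the robot as it stands. Calls block until the motion is done:
- move_ptp(position, orientation): joint-space move of the TCP to a pose.
- movel(position, orientation=None, speed=0.15): straight line of the TCP; orientation=None keeps the orientation; speed is the mean speed in m/s.
- move_j(angles): joint-space move.
- move_gripper(opening, effort=None): finger opening in m; effort is the grip in N (None keeps the last); returns when the fingers have stopped.
- pause(seconds).
- inverse_kinematics(position, orientation): joint angles nearest the present ones, or None.
- read_camera(name): name is "scene" or "top" or "wrist"; returns the picture (480x640x3 uint8, red, green, blue); there is no depth.
- camera_params(name): a dict with "K" (3x3 intrinsics, pixels), "dist_coeffs" ([k1, k2, p1, p2, k3] as OpenCV has them; the pictures are not rectified), "camera_from_world" (4x4, takes a point from world to camera coordinates). Camera axes: x right, y down, z forward; pixel columns grow to the right and rows downward; lengths in m; the calibration is good to about 2 mm. A picture is of the moment at which its call begins: read the wrist's pose just before it. camera_params takes no time and is no camera call; for the wrist camera it gives the pose at the moment of the call.
A pose or a line that the arm cannot do raises MotionError and nothing moves.
- sign_off(): hands the job in, once; it reports no verdict.
Trained networks look in the newest picture that a camera, given by its name, has taken for a name from the list of things; names that differ only in an ending like _2 or _b are one class to them, and where a whole thing is asked for, a point or a joint stands for the part that bears it (a point fixed in the world has none). Each returns a list of dicts, best first, with "confidence" (0 to 1); they miss things now and then, are a little off and sometimes report something else, mostly with a low value. They report only what shows in the picture. A call takes as long as a camera call. They do not tell look-alikes from the thing itself.
- look_for(camera, name): "at" ([column, row] in pixels, amid what is visible of it).
- tip_of(camera, name): "at" ([column, row] in pixels: a listed point, or the origin of a listed thing).
Readings, each from a call of its own:
- read_time_s(): time.
- read_qpos(): joint angles.
- read_joint_vel(): joint speeds.
- read_effort(): joint torques, N m.
- read_eef_pos(): TCP position.
- read_tcp_rot(): TCP orientation.
- read_ft_force(): force on the tool from outside, world axes, zero at the start.
- read_ft_torque(): the same for the moment, N m.
- read_finger_gap(): finger opening in m.
Only numpy, scipy, OpenCV 4.12 (cv2) and the standard library are available. Lean on these libraries where they do the work, as an engineer would, in place of code of your own. Each camera call takes 0.05 s, during which the arm holds its last target.

### The job

Put the screw cap with the hexagon head back on the leaning neck of the juice strainer and screw it fully home. The thread start can only be found by feel: turn the cap backward until it drops a little, then forward to its stop, and let go. Leave the other things on the table where they are.

Things in the scene. Friction and masses are not known exactly. Their poses are not given: they have to be found in the camera images.
- cap: the strainer's loose aluminium screw cap, standing open side down: ribbed round skirt 77 mm over the ribs, bore 65 mm, 30 mm tall with its flat top (inner ceiling at 26 mm); on top a hexagon head. 0.15 to 0.3 kg. Origin: centre of the skirt's lower edge; z up through the head. Screwed home, the origin lies about 15 mm below neck_top along the neck's axis
- cap_head (a point): middle of the cap's solid hexagon head, 45 mm above the cap's lower edge, axes as the cap's. The head is 34 mm across flats and reaches from 30 to 60 mm above the lower edge; flats face along x and every 60 degrees from it
- cap_pins (a point): on the cap's axis, 4 mm above its lower edge, axes as the cap's: the level of three 4.5 mm thick pins, 120 degrees apart, that point inward from the skirt to 27.5 mm from the axis and run in the neck's thread
- neck_top (a point): centre of the steel screw neck on the strainer, at the level of the thread's flat crest. The neck leans 30 degrees from vertical: z = its axis, pointing up and out (towards the strainer's -x); y is level. A pilot nose 52 mm across stands 12 mm above this point, its top 6 mm coned to 40 mm; the crest is 62 mm across. Moves with the spring seat
- neck_thread (a point): the thread, 6 mm below neck_top on the axis: right-handed, three starts 120 degrees apart, at a hidden angle. The cap first rests with its pins on the crest (cap origin 2 mm below neck_top, up to 6 mm higher if on a stop). Turned backward (anticlockwise from above) by up to 95 degrees it drops about 8 mm into the starts (origin 9 to 10 mm below); forward on the crest it meets stops
- neck_home (a point): on the axis, 15 mm below neck_top: where the cap's origin lies when home. From the starts, 70 to 100 degrees of forward turn (clockwise from above) draw the cap down 5 to 6 mm to a hard stop. In the starts, turning further backward is blocked within about 20 degrees
- neck_seat (a joint): spring seat of the neck, m along the neck's axis: 0 at rest, down to -0.006 when the neck is pressed in; starts to give at about 2 N, then 1.2 N per mm
- strainer: the fixed steel juice strainer: a pipe 50 mm across and 180 mm long along x, axis 62 mm above the table, an 84 mm flange at each end, on a 150 x 90 mm foot; the branch with the neck rises leaning to -x. Origin on the table under the pipe's middle; neck_top lies at x -52, z 153 mm from it
- panela0: loose block of raw cane sugar, a blunt cone 86 mm across the foot, 70 mm across the top, 60 mm tall; origin under its centre; bystander
- panela1: loose block of raw cane sugar, a blunt cone 86 mm across the foot, 70 mm across the top, 60 mm tall; origin under its centre; bystander
- panela2: loose block of raw cane sugar, a blunt cone 86 mm across the foot, 70 mm across the top, 60 mm tall; origin under its centre; bystander
- jar: closed amber glass jar, 72 mm across, 95 mm tall; origin under its centre; bystander
- spatula: spatula with wooden handle lying along its x; origin under its middle; bystander
- dust_lid: plain aluminium lid, a solid disc 74 mm across and 12 mm thick with a small round knob, 34 mm tall in all; origin under its centre; bystander, not the screw cap
- mould: loose wooden sugar mould, a cup 72 mm across below, 96 mm above, 60 mm tall; origin under its centre; bystander
Things that resemble listed ones, but are neither listed nor needed, are in the scene too. Leave any red look-alike of the cap alone.

How it is judged:
On the way:
1. the cap has dropped into the thread starts on the neck, not yet screwed down (x of cap in the frame of neck_top between -0.006 and 0.006 m and y of cap in the frame of neck_top between -0.006 and 0.006 m and angle between the z axis of cap and the z axis of neck_top, either way round below 0.1 rad and angle between cap's own z axis and vertical below 0.9 rad and z of cap in the frame of neck_top between -0.0125 and -0.0075 m), for 0.1 s.
At the end, for the whole second after the job is handed in: the cap sits on the neck in line with it (within 4 mm and 0.1 rad), screwed down so that its lower edge is 13.8 to 17.5 mm below neck_top (home is about 15), at rest and released (x of cap in the frame of neck_top between -0.004 and 0.004 m and y of cap in the frame of neck_top between -0.004 and 0.004 m and angle between the z axis of cap and the z axis of neck_top, either way round below 0.1 rad and angle between cap's own z axis and vertical below 0.9 rad and z of cap in the frame of neck_top between -0.0175 and -0.0138 m and linear speed of cap below 0.02 m/s and contact force between the fingers and cap below 0.2 N); the robot touches nothing.
It fails at once if another thing on the table was shifted by more than 30 mm (distance of any of panela0, panela1, panela2, jar, spatula, dust_lid, mould from where it was at the start of the episode above 0.03 m).
It also fails if it takes over 58 s, if anything falls off the work surface, if the arm or the gripper's body presses on something with over 40 N, if the wrist force passes 120 N, or if a joint passes its speed limit or range.

## Working session

There is one attempt and no reset: what is moved stays moved. The work goes in short steps, each a Python script; the robot and the scene stay as the last script left them, time stands still between calls to the robot, and variables do not carry over. Pictures are saved under pics/ and viewed, and the job is handed in when it is done.

```bash
ls; mkdir -p pics; python3 - <<'E'
from bench import *
import cv2, numpy as np
for n in ["scene","top","wrist"]:
    im=read_camera(n); cv2.imwrite(f"pics/{n}0.png",im[:,:,::-1])
    p=camera_params(n); print(n,np.array(p["K"]).round(1).tolist(),p["dist_coeffs"],np.array(p["camera_from_world"]).round(3).tolist())
    for t in ["cap","cap_head","neck_top","strainer","dust_lid"]:
        print(t,[(np.round(d["at"],1).tolist(),round(d["confidence"],2)) for d in tip_of(n,t)])
print(read_time_s(),read_ft_force(),read_tcp_rot())
E
```

```text
pics
scene [[470.2, 0.0, 323.2], [0.0, 470.2, 242.4], [0.0, 0.0, 1.0]] [0.00907075 0.         0.         0.         0.        ] [[-0.585, 0.811, 0.011, 0.313], [0.496, 0.369, -0.786, -0.185], [-0.642, -0.454, -0.618, 1.626], [0.0, 0.0, 0.0, 1.0]]
cap [([373.3, 358.2], 0.96), ([364.0, 307.4], 0.91), ([404.7, 295.9], 0.6)]
cap_head [([372.2, 343.3], 0.87), ([409.1, 279.0], 0.62), ([366.8, 299.7], 0.57), ([246.1, 204.7], 0.5)]
neck_top [([245.6, 205.9], 0.81)]
strainer [([239.5, 260.2], 0.64)]
dust_lid [([320.1, 275.1], 0.95), ([241.1, 204.8], 0.49)]
top [[564.9, 0.0, 313.4], [0.0, 564.9, 239.3], [0.0, 0.0, 1.0]] [0.03573875 0.         0.         0.         0.        ] [[-0.019, -1.0, 0.007, 0.006], [-0.991, 0.018, -0.135, 0.578], [0.134, -0.009, -0.991, 1.434], [0.0, 0.0, 0.0, 1.0]]
cap [([249.6, 239.8], 0.65), ([217.8, 203.6], 0.65), ([227.6, 279.0], 0.63), ([307.5, 312.7], 0.25)]
cap_head [([249.2, 234.0], 0.96), ([223.3, 282.6], 0.66), ([212.1, 199.9], 0.63)]
neck_top []
strainer [([396.6, 221.8], 0.87)]
dust_lid [([309.8, 248.5], 0.92), ([304.3, 198.6], 0.24)]
wrist [[393.6, 0.0, 315.0], [0.0, 393.6, 242.6], [0.0, 0.0, 1.0]] [-0.08966354  0.          0.          0.          0.        ] [[0.289, 0.957, -0.0, -0.65], [0.925, -0.279, 0.258, -0.034], [0.247, -0.075, -0.966, 0.378], [0.0, 0.0, 0.0, 1.0]]
cap []
cap_head []
neck_top []
strainer []
dust_lid []
0.9 [0.30903197 0.42842224 1.02601402] [1.46326380e-01 9.89236367e-01 9.75560725e-06 4.23388526e-06]
```

View pics/scene0.png

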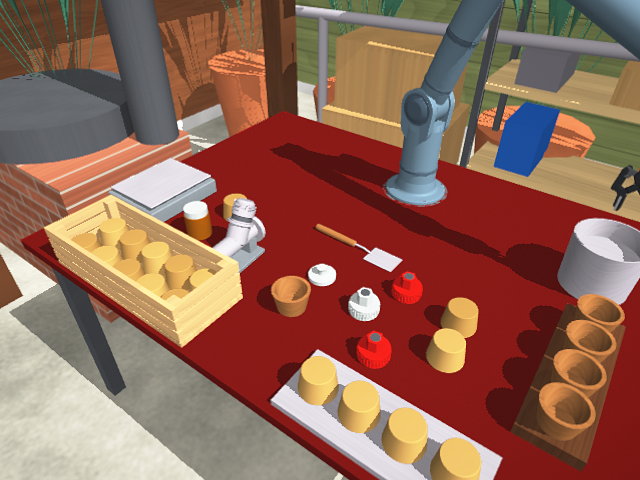

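View pics/top0.png

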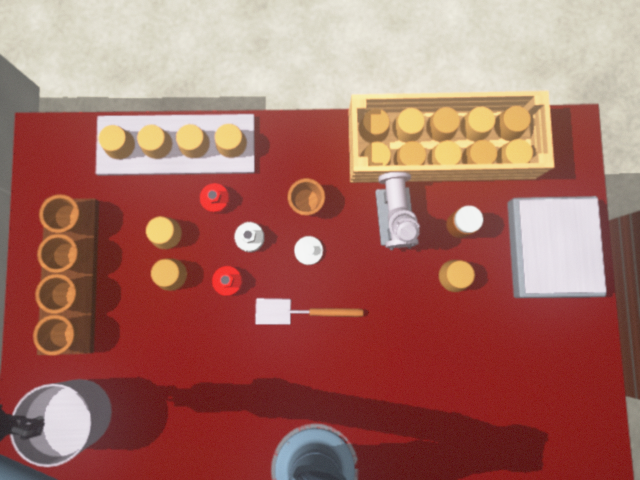

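```bash
python3 - <<'E'
import cv2, numpy as np
s=cv2.imread("pics/scene0.png")[240:390,290:460]; t=cv2.imread("pics/top0.png")[180:310,180:350]
cv2.imwrite("pics/crop1.png",np.hstack([cv2.resize(s,(400,353),interpolation=3),cv2.resize(t,(400,353),interpolation=3)]))
E
```

```text
(no output)
```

View pics/crop1.png

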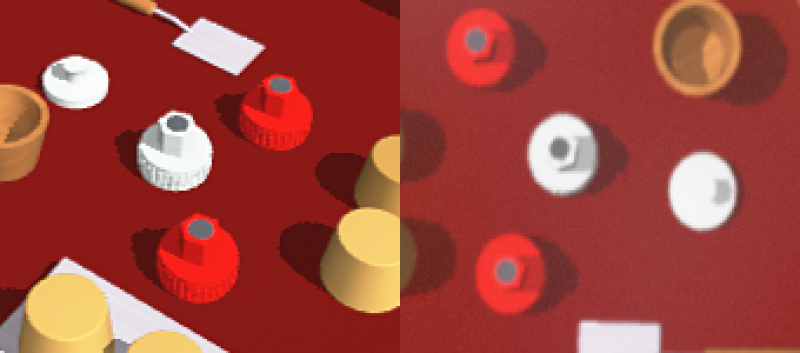

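White cap at top (249,237) / scene (364,303) has a hex head and is aluminium, so it is the one. Reds at top (214,197) and (227,281) are the look-alikes. The disc at top (309,250) is the dust lid.

```bash
cat > h.py <<'E'
from bench import *
import cv2, numpy as np
from scipy.spatial.transform import Rotation as R
def ray(p,px):
    K=np.array(p["K"]);T=np.array(p["camera_from_world"])
    u=cv2.undistortPoints(np.array([[px]],float),K,np.array(p["dist_coeffs"],float))[0,0]
    d=T[:3,:3].T@np.array([u[0],u[1],1]);return -T[:3,:3].T@T[:3,3],d/np.linalg.norm(d)
def atz(p,px,z):
    o,d=ray(p,px);return o+d*(z-o[2])/d[2]
def tri(obs):
    A=np.zeros((3,3));b=np.zeros(3)
    for p,px in obs:
        o,d=ray(p,px);M=np.eye(3)-np.outer(d,d);A+=M;b+=M@o
    X=np.linalg.solve(A,b);res=[]
    for p,px in obs:
        o,d=ray(p,px);res.append(np.linalg.norm((np.eye(3)-np.outer(d,d))@(X-o)))
    return X,np.array(res)
def proj(p,X):
    T=np.array(p["camera_from_world"]);r,_=cv2.Rodrigues(T[:3,:3])
    return cv2.projectPoints(np.atleast_2d(np.array(X,float)),r,T[:3,3],np.array(p["K"]),np.array(p["dist_coeffs"],float))[0][:,0]
E
python3 - <<'E'
from h import *
s,t,w=[camera_params(n) for n in("scene","top","wrist")]
print("cap s",atz(s,[364,307.4],0),"t",atz(t,[249.6,239.8],0))
print("head top",atz(t,[248,236.5],.060),"s",atz(s,[366,290],.06),tri([(s,[366,290]),(t,[248,236.5])]))
print("strainer",atz(s,[239.5,260.2],0),atz(t,[396.6,221.8],0),"neck s",atz(s,[245.6,205.9],.153))
print("nose top img", atz(t,[406,231],.163))
print("wristcam", ray(w,[315,242]))
for n in ("scene","top"):
    read_camera(n)
    for x in ["neck_top","neck_home","neck_thread","strainer"]:
        print(n,x,[(np.round(d["at"],1).tolist(),round(d["confidence"],2)) for d in tip_of(n,x)])
a=cv2.imread("pics/scene0.png")[180:280,180:300]; b=cv2.imread("pics/top0.png")[160:260,350:470]
cv2.imwrite("pics/crop2.png",np.hstack([cv2.resize(a,(400,333),interpolation=2),cv2.resize(b,(400,333),interpolation=2)]))
E
```

```text
cap s [0.58240516 0.16065591 0.        ] t [0.58548574 0.16517949 0.        ]
head top [0.58590777 0.16295968 0.06      ] s [0.58159457 0.16128965 0.06      ] (array([0.58521617, 0.16284531, 0.06372718]), array([0.00032801, 0.00032801]))
strainer [ 0.63477769 -0.21679751  0.        ] [ 0.6270951  -0.22998202  0.        ] neck s [ 0.58411604 -0.22232537  0.153     ]
nose top img [ 0.57758193 -0.22567314  0.163     ]
wristcam (array([0.1259193 , 0.64086209, 0.37414046]), array([ 0.24556928, -0.07440564, -0.96651929]))
scene neck_top [([247.6, 204.9], 0.57)]
scene neck_home [([239.8, 210.3], 0.96)]
scene neck_thread [([242.0, 205.9], 0.67)]
scene strainer [([238.2, 257.0], 0.76)]
top neck_top [([406.0, 231.0], 0.71), ([458.9, 224.1], 0.29)]
top neck_home [([407.0, 227.4], 0.7)]
top neck_thread [([405.6, 231.3], 0.71)]
top strainer [([397.8, 221.0], 0.75)]
```

View pics/crop2.png

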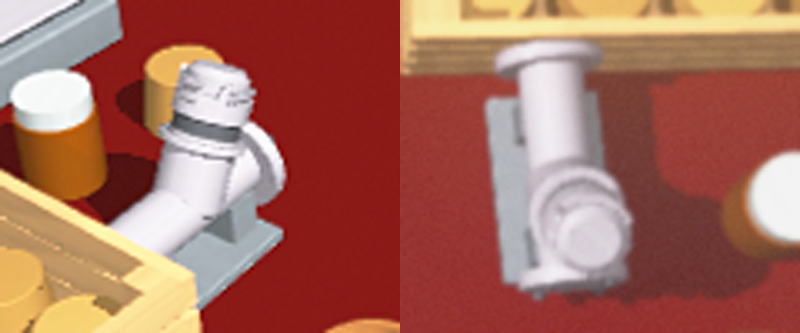

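```bash
cat >> h.py <<'E'
def neckR(psi,roll,lean=np.pi/6):
    # strainer yaw psi; tool z = -neck axis; roll about tool z
    Rs=R.from_euler('z',psi)*R.from_euler('y',-lean)   # neck frame: z up & to -x, y level
    return Rs*R.from_euler('x',np.pi)*R.from_euler('z',roll)
E
python3 - <<'E'
from h import *
print(read_eef_pos(),R.from_quat(read_tcp_rot()).as_matrix().round(3).tolist())
N=np.array([.58,-.225,.153])
for d in range(-180,181,30):
    q=neckR(0,np.radians(d)); n=-q.apply([0,0,1])
    a=inverse_kinematics(N+n*.2,q.as_quat()); b=inverse_kinematics(N+n*.03,q.as_quat())
    c=inverse_kinematics(np.array([.585,.163,.05]),(R.from_euler('x',np.pi)*R.from_euler('z',np.radians(d))).as_quat())
    print(d,*[None if k is None else np.round(k,2).tolist() for k in(a,b,c)])
E
```

```text
[0.1882174  0.6221757  0.25027989] [[-0.957, 0.29, -0.0], [0.29, 0.957, 0.0], [0.0, 0.0, -1.0]]
-180 [-0.48, -0.32, 0.84, 2.15, 0.07, 0.72, 1.92] [0.77, 0.21, -0.39, 2.1, -0.33, 0.38, 2.26] [-0.61, 0.57, 0.34, 1.84, -0.26, 0.77, 1.43]
-150 [-0.48, -0.32, 0.84, 2.15, 0.07, 0.72, 1.4] [0.57, 0.2, -0.17, 2.11, -0.45, 0.39, 1.84] [-0.69, 0.59, 0.44, 1.85, -0.34, 0.78, 0.98]
-120 [-0.48, -0.32, 0.84, 2.15, 0.07, 0.72, 0.87] [0.17, 0.19, 0.26, 2.13, -0.66, 0.42, 1.49] [-0.75, 0.6, 0.51, 1.85, -0.4, 0.79, 0.5]
-90 [-0.48, -0.32, 0.84, 2.15, 0.07, 0.72, 0.35] [-0.23, 0.22, 0.71, 2.14, -0.85, 0.48, 1.13] [-0.8, 0.62, 0.58, 1.85, -0.46, 0.8, 0.02]
-60 [-0.48, -0.32, 0.84, 2.15, 0.07, 0.72, -0.17] [-0.42, 0.27, 0.94, 2.15, -0.97, 0.53, 0.71] [-0.85, 0.64, 0.65, 1.86, -0.52, 0.82, -0.45]
-30 [-0.48, -0.32, 0.84, 2.15, 0.07, 0.72, -0.7] [-0.42, 0.27, 0.94, 2.15, -0.97, 0.53, 0.18] [-0.8, 0.62, 0.58, 1.85, -0.46, 0.8, -1.02]
0 [-0.25, -0.24, 0.66, 2.14, -0.1, 0.72, -1.08] [-0.42, 0.27, 0.94, 2.15, -0.97, 0.53, -0.34] [-0.81, 0.63, 0.6, 1.85, -0.47, 0.81, -1.54]
30 [-0.02, -0.2, 0.46, 2.13, -0.21, 0.72, -1.51] [-0.42, 0.27, 0.94, 2.15, -0.97, 0.53, -0.86] [-1.23, 1.18, 1.36, 1.87, -1.24, 1.27, -1.55]
60 [0.45, -0.15, 0.04, 2.12, -0.35, 0.73, -1.91] [-0.6, 0.38, 1.17, 2.15, -1.14, 0.64, -1.26] [-1.23, 1.18, 1.36, 1.87, -1.24, 1.27, -2.07]
90 [0.93, -0.13, -0.4, 2.1, -0.46, 0.75, -2.34] [-0.71, 0.6, 1.39, 2.16, -1.36, 0.85, -1.66] [-0.36, 0.55, 0.03, 1.83, -0.02, 0.76, 2.82]
120 [1.18, -0.14, -0.62, 2.09, -0.51, 0.77, -2.82] [-0.71, 0.6, 1.39, 2.16, -1.36, 0.85, -2.19] [-0.44, 0.55, 0.12, 1.84, -0.09, 0.76, 2.35]
150 [-0.48, -0.32, 0.84, 2.15, 0.07, 0.72, 2.44] [1.14, 0.28, -0.8, 2.08, 0.0, 0.37, 2.5] [-0.5, 0.55, 0.2, 1.84, -0.15, 0.76, 1.88]
180 [-0.48, -0.32, 0.84, 2.15, 0.07, 0.72, 1.92] [0.77, 0.21, -0.39, 2.1, -0.33, 0.38, 2.26] [-0.61, 0.57, 0.34, 1.84, -0.26, 0.77, 1.43]
```

```bash
python3 - <<'E'
from h import *
N=np.array([.58,-.225,.153])
q=neckR(0,np.radians(-60)); n=-q.apply([0,0,1])
t=read_time_s()
a=inverse_kinematics(N+n*.2,q.as_quat());print(a)
move_j(a);print(read_time_s()-t,read_eef_pos())
p=camera_params("wrist");im=read_camera("wrist");cv2.imwrite("pics/w1.png",im[:,:,::-1])
np.save("w1.npy",p["camera_from_world"])
for x in ["neck_top","neck_home","neck_thread","strainer"]:
    print(x,[(np.round(d["at"],1).tolist(),round(d["confidence"],2)) for d in tip_of("wrist",x)])
E
```

```text
[-0.48433216 -0.32352875  0.84281057  2.14654463  0.0714775   0.72286848
 -0.17306068]
3.15 [ 0.48054717 -0.2242375   0.3263639 ]
neck_top [([321.4, 224.1], 0.83)]
neck_home [([320.8, 221.1], 0.6)]
neck_thread [([320.8, 224.5], 0.97)]
strainer [([290.7, 207.1], 0.88)]
```

View pics/w1.png

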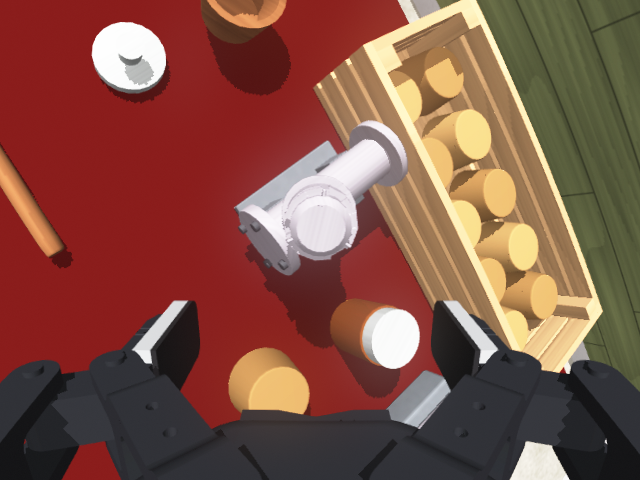

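```bash
cat >> h.py <<'E'
def circ(c,ax,r,n=60):
    ax=np.array(ax)/np.linalg.norm(ax);u=np.cross(ax,[0,1,.01]);u/=np.linalg.norm(u);v=np.cross(ax,u)
    t=np.linspace(0,2*np.pi,n);return np.array(c)+r*(np.cos(t)[:,None]*u+np.sin(t)[:,None]*v)
def model(x,y,psi):
    Rz=R.from_euler('z',psi);o=np.array([x,y,0]);n=np.array([-.5,0,np.sqrt(.75)]);nt=np.array([-.052,0,.153])
    L=[circ(nt+n*.012,n,.020),circ(nt+n*.006,n,.026),circ(nt,n,.031),circ([-.09,0,.062],[1,0,0],.042),circ([.09,0,.062],[1,0,0],.042)]
    L+= [np.array([[-.09,s*.025,.062],[.09,s*.025,.062]]) for s in(-1,1)]
    L+= [np.array([[-.075,-.045,.0],[.075,-.045,.0],[.075,.045,0],[-.075,.045,0],[-.075,-.045,0]])]
    return [Rz.apply(l)+o for l in L]
def overlay(img,p,par,box,sc,col=(0,255,0)):
    x0,y0,x1,y1=box;c=cv2.resize(img[y0:y1,x0:x1],None,fx=sc,fy=sc,interpolation=cv2.INTER_CUBIC)
    for l in model(*par):
        q=((proj(p,l)-[x0,y0]+.5)*sc).astype(int);cv2.polylines(c,[q.reshape(-1,1,2)],False,col,1)
    return c
E
python3 - <<'E'
from h import *
s,t,w=[camera_params(n) for n in("scene","top","wrist")]
obs=[(s,[246.5,205.5]),(t,[406,231]),(w,[321.4,224.1])]
print(tri(obs)); print(tri([(s,[239.8,210.3]),(t,[407,227.4]),(w,[320.8,221.1])]))
X,_=tri(obs)
print(tri([(s,[238.8,258.5]),(t,[397,221.4]),(w,[290.7,207.1])]))
par=(X[0]+.052,X[1],-.05);print(par)
im=cv2.imread("pics/w1.png");cv2.imwrite("pics/o1.png",overlay(im,w,par,(220,100,420,290),3))
E
```

```text
(array([ 0.57987798, -0.22832134,  0.15170937]), array([0.00409883, 0.00089771, 0.00495885]))
(array([ 0.59154418, -0.23442384,  0.13701242]), array([0.00308368, 0.001858  , 0.00126495]))
(array([ 0.62854674, -0.22795177, -0.00286112]), array([0.00160895, 0.00355895, 0.00233634]))
(np.float64(0.631877979042658), np.float64(-0.22832133813679487), -0.05)
```

View pics/o1.png

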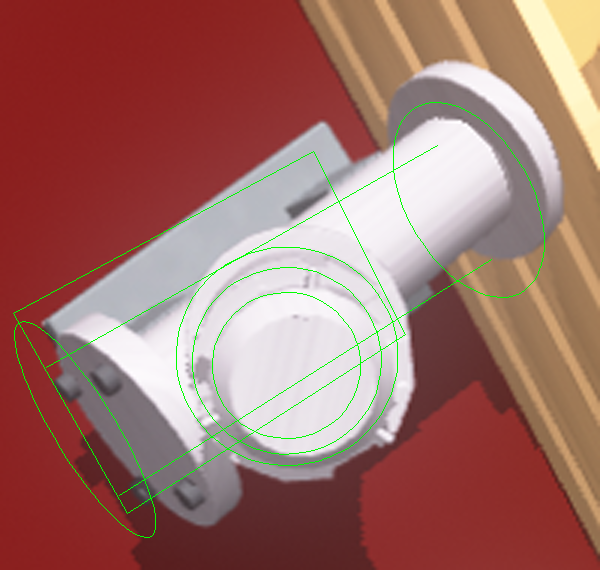

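```bash
python3 - <<'E'
from h import *
w=camera_params("wrist")
im=cv2.imread("pics/w1.png")
o=[]
for par in [(.631,-.2255,.10),(.631,-.2255,.14)]:
    o.append(cv2.resize(overlay(im,w,par,(220,100,420,290),3),(400,380)))
cv2.imwrite("pics/o2.png",np.hstack(o))
c=cv2.resize(im[180:270,270:370],None,fx=7,fy=7,interpolation=cv2.INTER_CUBIC)
c=cv2.convertScaleAbs(c.astype(float).clip(150,255)-150,alpha=2.4)
cv2.imwrite("pics/o3.png",cv2.resize(c,(660,594)))
E
```

```text
(no output)
```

View pics/o2.png

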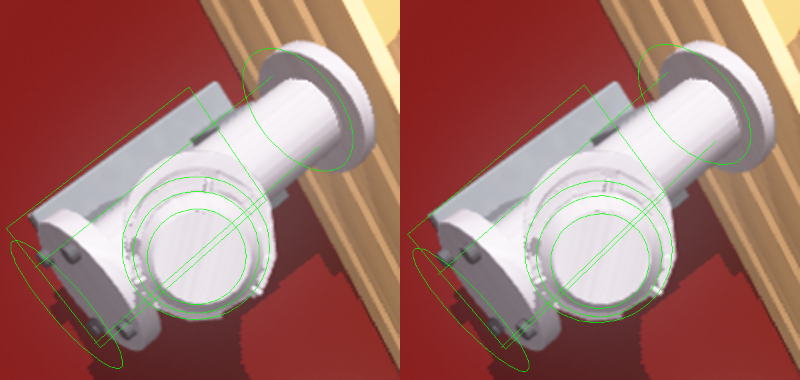

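View pics/o3.png

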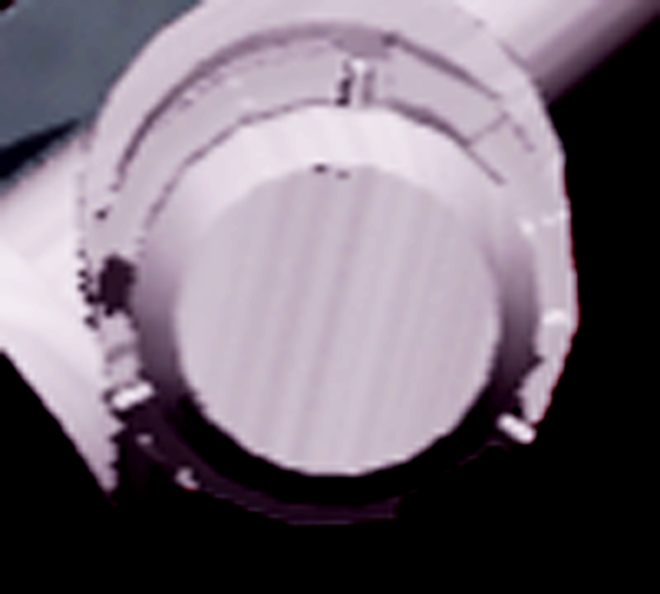

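```bash
python3 - <<'E'
from h import *
o=[]
for x in(.631,.639):
    for n,b in (("scene",(200,180,290,280)),("top",(360,160,450,260))):
        im=cv2.imread(f"pics/{n}0.png");o.append(cv2.resize(overlay(im,camera_params(n),(x,-.2255,.13),b,5),(360,400))[:300] if 0 else overlay(im,camera_params(n),(x,-.2255,.13),b,3))
cv2.imwrite("pics/o4.png",np.vstack([np.hstack(o[:2]),np.hstack(o[2:])]))
E
```

```text
(no output)
```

View pics/o4.png

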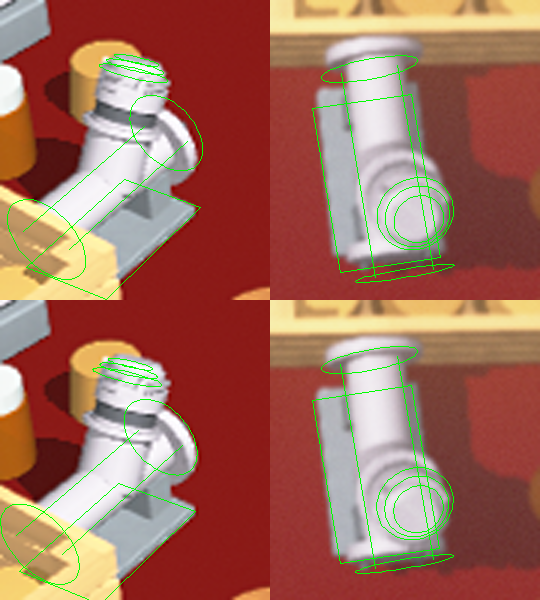

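```bash
python3 - <<'E'
from h import *
a=cv2.imread("pics/scene0.png")[185:285,195:285];b=cv2.imread("pics/top0.png")[165:255,365:435]
cv2.imwrite("pics/c5a.png",cv2.resize(a,None,fx=6,fy=6,interpolation=2));cv2.imwrite("pics/c5b.png",cv2.resize(b,None,fx=6.5,fy=6.5,interpolation=2))
E
```

```text
(no output)
```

View pics/c5a.png

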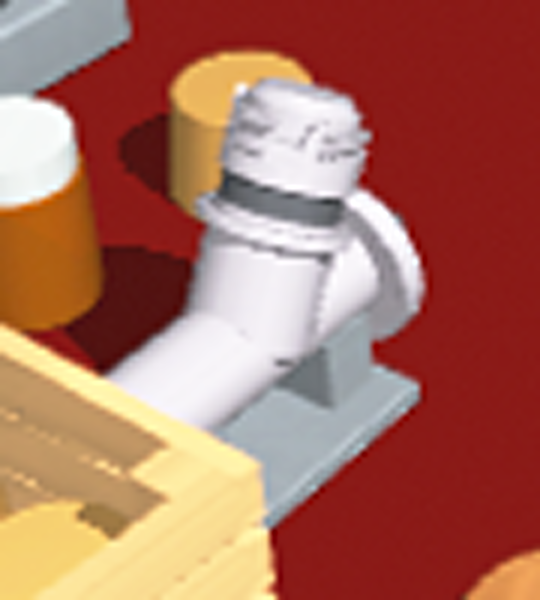

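View pics/c5b.png

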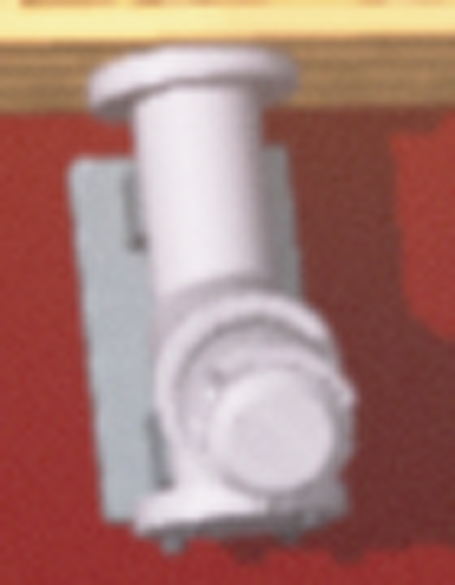

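```bash
cat > fit.py <<'E'
from h import *
from scipy.optimize import least_squares
C={n:camera_params(n) for n in("scene","top","wrist")}
nose=np.array([-.052,0,.153])+.012*np.array([-.5,0,np.sqrt(.75)])
f=lambda a,b:("f",a,b)
obs=[("wrist","n",[321.06,228.5]),("wrist",(-1,1),[237.3,208.3]),("wrist",(1,1),[327.7,141]),
("top","n",[407,231.15]),("top",(1,1),[375.8,190.2]),("top",(1,-1),[409.3,188.1]),("top",(-1,1),[381,245]),
("scene","n",[245.7,201]),("scene",(-1,1),[264.4,249.2])]
def pts(x,y,psi,h,k):
    l=nose if k=="n" else np.array([k[0]*.075,k[1]*.045,h])
    return R.from_euler('z',psi).apply(l)+[x,y,0]
def fun(v,rw):
    r=[]
    for n,k,px in obs:
        i=["scene","top","wrist"].index(n); e=v[4+6*i:10+6*i]
        P=dict(C[n]);T=np.eye(4);T[:3,:3]=R.from_rotvec(e[:3]).as_matrix();T[:3,3]=e[3:];P["camera_from_world"]=T@np.array(P["camera_from_world"])
        r+=list((proj(P,pts(*v[:4],k))[0]-px)/.7)
    return np.array(r+list(v[4:].reshape(3,6)[:,:3].ravel()/rw)+list(v[4:].reshape(3,6)[:,3:].ravel()/.0015))
for rw in(1e-5,.002,.005):
    s=least_squares(fun,np.r_[.635,-.2255,.1,.01,np.zeros(18)],args=(rw,),x_scale=np.r_[.01,.01,.05,.01,np.ones(18)*.002])
    print(rw,s.x[:4].round(4),"neck",pts(*s.x[:4],"n").round(4),s.cost)
    print((s.fun[:18].reshape(-1,2)*.7).round(1).tolist()); print(s.x[4:].reshape(3,6).round(4).tolist())
J=s.jac;print(np.sqrt(np.diag(np.linalg.inv(J.T@J)))[:4])
E
python3 fit.py
```

```text
1e-05 [ 0.638  -0.2266  0.0563  0.021 ] neck [ 0.5801 -0.2298  0.1634] 53.83556944672822
[[2.4, -2.0], [-4.2, 1.0], [1.0, 0.9], [-0.1, -1.0], [0.4, 0.1], [0.5, -0.2], [0.3, 0.9], [-1.2, 1.1], [0.8, -3.0]]
[[-0.0, 0.0, -0.0, 0.0008, 0.0029, -0.0], [-0.0, -0.0, 0.0, -0.0019, 0.0006, 0.0003], [-0.0, 0.0, 0.0, 0.0002, 0.0033, 0.0033]]
0.002 [ 0.637  -0.2284  0.0572  0.0214] neck [ 0.5791 -0.2317  0.1634] 48.41458328611266
[[2.3, -1.7], [-4.1, 1.1], [1.3, 0.8], [-0.2, -0.9], [0.2, 0.2], [0.2, -0.2], [0.2, 1.0], [-1.1, 1.7], [0.9, -2.5]]
[[-0.0033, 0.0009, 0.0003, 0.0005, 0.0012, -0.0001], [0.0002, -0.0023, 0.0001, -0.0008, 0.0001, 0.0002], [0.0008, 0.002, 0.0005, -0.0008, 0.0017, 0.0031]]
0.005 [ 0.6336 -0.2301  0.0571  0.0194] neck [ 0.5757 -0.2334  0.1634] 42.662880217763316
[[2.2, -1.2], [-4.0, 1.0], [1.5, 0.6], [-0.1, -0.9], [0.1, 0.2], [0.1, -0.2], [0.0, 0.9], [-0.9, 1.7], [0.9, -2.0]]
[[-0.0062, 0.0004, 0.0031, 0.0001, 0.0002, -0.0002], [0.0026, -0.004, 0.0007, -0.0002, -0.0, 0.0001], [0.0062, 0.0087, 0.0017, -0.0014, 0.0005, 0.0032]]
[0.00216791 0.00219188 0.00717118 0.00215026]
```

```bash
python3 - <<'E'
from h import *
import json
t=read_time_s();q=np.array(read_qpos());P={}
c=[]
for i,d in enumerate([1.2,2.6]):
    q[6]=d;move_j(q)
    p=camera_params("wrist");im=read_camera("wrist")[:,:,::-1].copy();cv2.imwrite(f"pics/v{i}.png",im)
    P[i]=np.array(p["camera_from_world"]).tolist()
    d0=tip_of("wrist","neck_top");print([(x["at"],x["confidence"]) for x in d0])
    u,v=proj(p,[.5735,-.229,.163])[0].astype(int);print(u,v)
    b=im[v-50:v+50,u-66:u+66];c.append(cv2.resize(b,None,fx=6,fy=6,interpolation=2))
json.dump(P,open("v.json","w"));print(read_time_s()-t,read_eef_pos())
for i in(0,1):cv2.imwrite(f"pics/v{i}c.png",c[i])
E
```

```text
[([312.1, 223.7], 0.69)]
310 223
[([309.5, 212.4], 0.61)]
311 216
2.7083000000000004 [ 0.48016221 -0.22472047  0.3262051 ]
```

View pics/v0c.png

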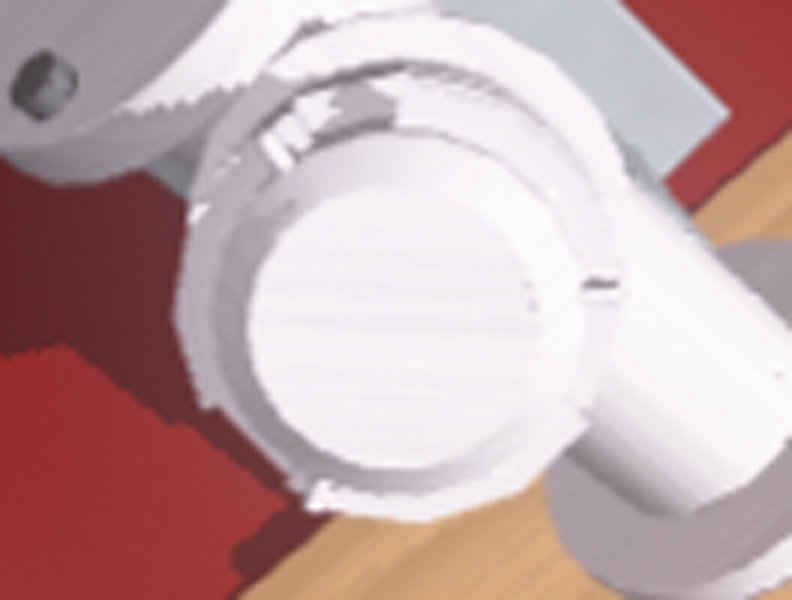

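View pics/v1c.png

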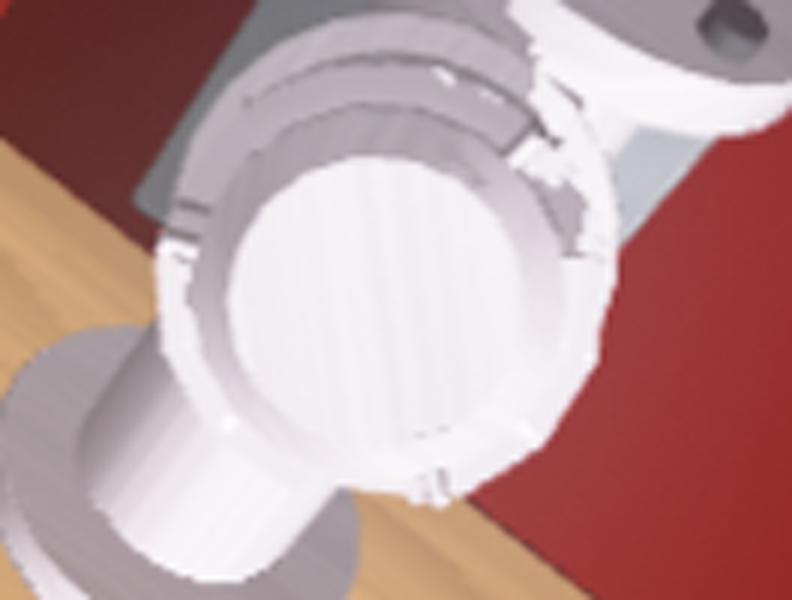

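```bash
cat > fit2.py <<'E'
from fit import *
import json
V=json.load(open("v.json"));D={k:dict(C[k]) for k in("scene","top")}
for n,m in(("w1",np.load("w1.npy")),("v0",V["0"]),("v1",V["1"])):
    D[n]=dict(C["wrist"]);D[n]["camera_from_world"]=np.array(m)
obs2=[("w1","n",[321.06,228.5]),("w1",(1,1),[327.7,141]),("v0","n",[309.5,227.7]),("v0",(1,1),[365.2,191.8]),("v1","n",[307.2,216.5]),("v1",(1,-1),[267.2,199.3]),
("top","n",[407,231.15]),("top",(1,1),[375.8,190.2]),("top",(1,-1),[409.3,188.1]),("top",(-1,1),[381,245]),("scene","n",[245.7,201])]
def fun2(v):
    r=[]
    for n,k,px in obs2:
        i={"scene":0,"top":1}.get(n,2); e=v[4+6*i:10+6*i]
        P=dict(D[n]);T=np.eye(4);T[:3,:3]=R.from_rotvec(e[:3]).as_matrix();T[:3,3]=e[3:];P["camera_from_world"]=T@np.array(P["camera_from_world"])
        r+=list((proj(P,pts(*v[:4],k))[0]-px)/.6)
    e=v[4:].reshape(3,6);return np.array(r+list(e[:,:3].ravel()/.004)+list(e[:,3:].ravel()/.002))
if __name__=="__main__":
    s=least_squares(fun2,np.r_[.635,-.2255,.1,.01,np.zeros(18)],x_scale=np.r_[.01,.01,.05,.01,np.ones(18)*.002])
    print(s.x[:4].round(4),"neck",pts(*s.x[:4],"n").round(4),s.cost)
    print((s.fun[:22].reshape(-1,2)*.6).round(1).tolist()); print(s.x[4:].reshape(3,6).round(4).tolist())
    J=s.jac;print(np.sqrt(np.diag(np.linalg.inv(J.T@J)))[:4]);np.save("fit2.npy",s.x)
    c=[]
    for n,f,b in(("w1","w1",(220,100,420,290)),("v1","v1",(200,130,400,320))):
        e=s.x[16:22];P=dict(D[n]);T=np.eye(4);T[:3,:3]=R.from_rotvec(e[:3]).as_matrix();T[:3,3]=e[3:];P["camera_from_world"]=T@np.array(P["camera_from_world"])
        c.append(cv2.resize(overlay(cv2.imread(f"pics/{f}.png"),P,s.x[:3],b,3),(400,380)))
    cv2.imwrite("pics/o6.png",np.hstack(c))
E
sed -i 's/^for rw in.*/if __name__!="__main__": RW=()\nelse: RW=(1e-5,.002,.005)\nfor rw in RW:/; s/^J=s.jac/if RW: J=s.jac/' fit.py
python3 fit2.py
```

```text
[ 0.6336 -0.228   0.0704  0.0223] neck [ 0.5758 -0.2321  0.1634] 7.400757936870158
[[0.1, -0.0], [-0.6, 0.4], [0.3, -0.0], [0.6, 0.1], [0.3, 0.0], [-0.8, -0.5], [0.0, -0.8], [-0.2, 0.3], [-0.1, -0.5], [0.4, 1.1], [-0.1, -0.1]]
[[-0.0015, 0.0016, -0.0001, 0.0003, 0.0003, 0.0001], [0.0026, -0.0027, 0.0021, -0.0004, -0.0001, 0.0002], [-0.0002, 0.004, 0.001, -0.0009, -0.0, 0.0008]]
[0.00036366 0.00028896 0.00396811 0.00095307]
```

View pics/o6.png

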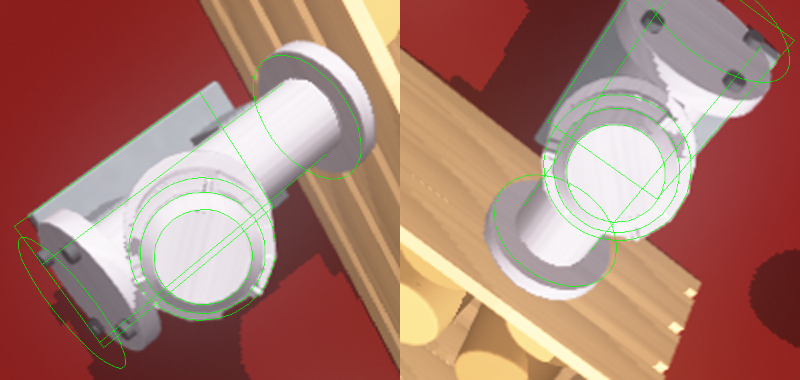

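```bash
python3 - <<'E'
from fit2 import *
import fit2
O=[o for o in obs2 if o[1]=="n"]
def f(v,use):
    r=[]
    for n,k,px in O:
        if n not in use: continue
        i={"scene":0,"top":1}.get(n,2); e=v[3+6*i:9+6*i]
        P=dict(D[n]);T=np.eye(4);T[:3,:3]=R.from_rotvec(e[:3]).as_matrix();T[:3,3]=e[3:];P["camera_from_world"]=T@np.array(P["camera_from_world"])
        r+=list((proj(P,v[:3])[0]-px)/.7)
    e=v[3:].reshape(3,6);return np.array(r+list(e[:,:3].ravel()/.003)+list(e[:,3:].ravel()/.002))
for use in(["w1","v0","v1"],["w1","v0","v1","top"],["w1","v0","v1","top","scene"],["top","scene"]):
    s=least_squares(f,np.r_[.576,-.232,.163,np.zeros(18)],args=(use,),x_scale=np.r_[.01,.01,.01,np.ones(18)*.002])
    J=s.jac;print(use,s.x[:3].round(4),np.sqrt(np.diag(np.linalg.inv(J.T@J)))[:3].round(4),s.cost)
# size based range: nose 40mm circle px diameter in w1 ~ 49
for n,dpx in(("w1",49),("v0",48.6),("v1",48.7)):
    T=D[n]["camera_from_world"];print(n,"range from size",393.6*.04/dpx,"vs depth",(T@np.array([.5758,-.2321,.1634,1]))[2])
E
```

```text
['w1', 'v0', 'v1'] [ 0.5757 -0.2321  0.1636] [0.0055 0.0005 0.0094] 0.01394479913300727
['w1', 'v0', 'v1', 'top'] [ 0.5772 -0.2322  0.1609] [0.0041 0.0004 0.0071] 0.34983050365913204
['w1', 'v0', 'v1', 'top', 'scene'] [ 0.5768 -0.2322  0.1617] [0.0021 0.0004 0.0036] 0.5918797016592342
['top', 'scene'] [ 0.577  -0.2278  0.1628] [0.004  0.0045 0.0064] 0.004096116692863871
w1 range from size 0.3213061224489796 vs depth 0.3203329933541718
v0 range from size 0.32395061728395064 vs depth 0.32021129986787206
v1 range from size 0.32328542094455853 vs depth 0.31782485783013964
```

```bash
python3 - <<'E'
from fit2 import *
x=np.load("fit2.npy");e=x[16:22]
for n,px in(("w1",[379,153.5]),("v1",[272.5,250]),("w1",[270,199]),("top",[395,177.5])):
    P=dict(D[n]);T=np.eye(4)
    e=x[16:22] if n!="top" else x[10:16]
    T[:3,:3]=R.from_rotvec(e[:3]).as_matrix();T[:3,3]=e[3:];P["camera_from_world"]=T@np.array(P["camera_from_world"])
    X=atz(P,px,.062);d=X-[.5758,-.2321,0];print(n,X.round(4),"yaw from neck",np.arctan2(d[1],d[0]).round(3),np.hypot(*d[:2]).round(3))
E
```

```text
w1 [ 0.7364 -0.2207  0.062 ] yaw from neck 0.071 0.161
v1 [ 0.7388 -0.2217  0.062 ] yaw from neck 0.064 0.163
w1 [ 0.5876 -0.1974  0.062 ] yaw from neck 1.244 0.037
top [ 0.7302 -0.2244  0.062 ] yaw from neck 0.05 0.155
```

```bash
python3 - <<'E'
from h import *
print(read_time_s())
q=R.from_euler('x',np.pi)*R.from_euler('z',np.radians(-140))
a=inverse_kinematics([.585,.163,.22],q.as_quat());print(a)
move_j(a);print(read_time_s(),read_eef_pos())
p=camera_params("wrist");im=read_camera("wrist")[:,:,::-1].copy();cv2.imwrite("pics/k1.png",im);np.save("k1.npy",p["camera_from_world"])
print([(x["at"],x["confidence"]) for x in tip_of("wrist","cap_head")])
u,v=proj(p,[.585,.163,.06])[0].astype(int);print(u,v)
v=max(v,80);b=im[v-80:v+80,u-100:u+100];cv2.imwrite("pics/k1c.png",cv2.resize(b,None,fx=4,fy=3.75 if 0 else 3.7,interpolation=2));print(u-100,v-80)
E
```

```text
7.5083
[-0.37645051  0.33105559  0.0445256   1.73563503 -0.01644684  1.0752633
  0.54614593]
9.2917 [0.58541406 0.16197796 0.22036575]
[([282.1, 61.3], 0.89), ([493.0, 258.4], 0.85), ([317.0, 230.3], 0.76)]
315 226
215 146
```

View pics/k1.png

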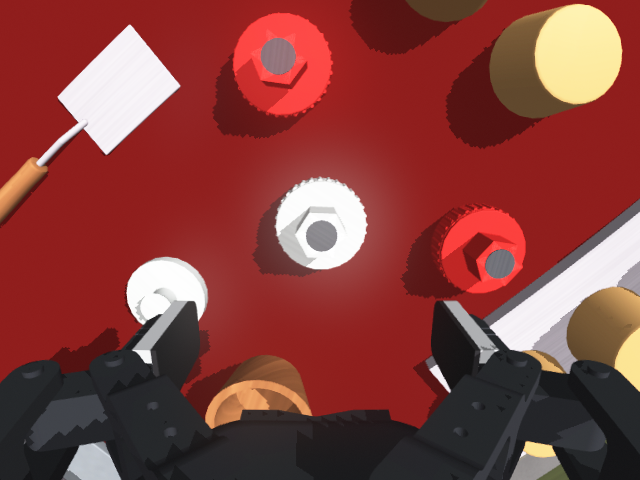

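View pics/k1c.png

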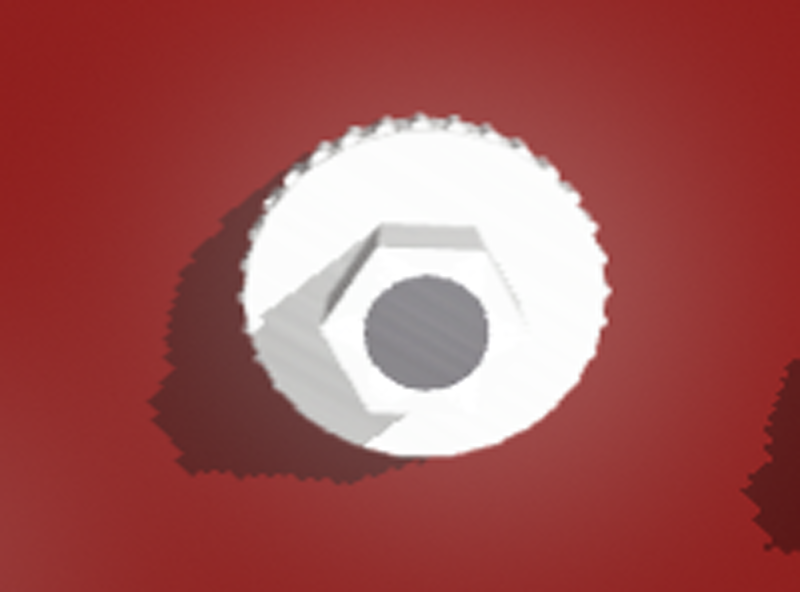

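```bash
cat >> h.py <<'E'
def wfix(m=None):
    p=dict(camera_params("wrist"));e=np.load("fit2.npy")[16:22];T=np.eye(4);T[:3,:3]=R.from_rotvec(e[:3]).as_matrix();T[:3,3]=e[3:]
    p["camera_from_world"]=T@np.array(p["camera_from_world"] if m is None else m);return p
E
python3 - <<'E'
from h import *
p=wfix(np.load("k1.npy"));X=atz(p,[321.5,235.7],.06);print(X, atz(camera_params("wrist"),[321.5,235.7],.06))
# skirt check: skirt top rim outline centre at z .03
for k,r,z in((0,.0385,.03),(1,.0385,0),):
    c=proj(p,circ([X[0],X[1],z],[0,0,1],r));print(c.min(0),c.max(0))
g=R.from_euler('x',np.pi)*R.from_euler('z',np.radians(-109.5))
move_gripper(.058,60)
a=inverse_kinematics([X[0],X[1],.11],g.as_quat());print(a);move_j(a)
movel([X[0],X[1],.052],g.as_quat(),.1)
print(read_time_s(),read_eef_pos(),read_ft_force())
p=camera_params("wrist");cv2.imwrite("pics/g1.png",read_camera("wrist")[:,:,::-1])
E
```

```text
[0.59273515 0.16172533 0.06      ] [0.5930661 0.1617216 0.06     ]
[274.15765265 179.7179246 ] [368.01551829 271.30687034]
[277.67585391 176.13732148] [363.79393491 260.55562587]
[-0.42731668  0.47274713  0.11643569  1.79701503 -0.0689293   0.8757489
  0.06096977]
11.05 [0.59324853 0.16185089 0.05243218] [-0.07191007  0.29148963 -0.40388916]
```

View pics/g1.png

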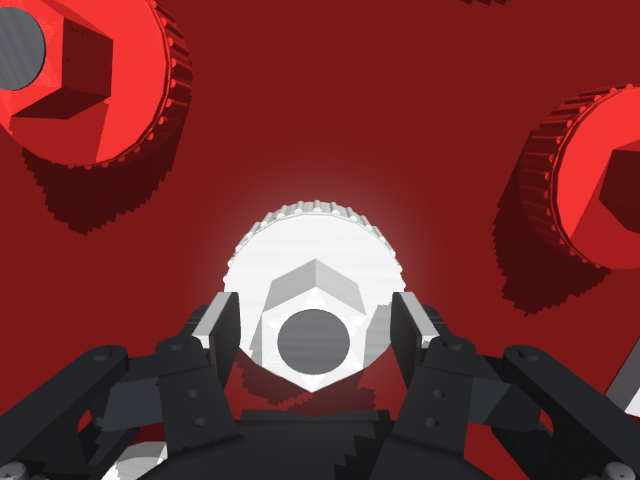

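```bash
python3 - <<'E'
from h import *
p=wfix();t=np.array(read_eef_pos());print(proj(p,[t*[1,1,0]+[0,0,.06]]),atz(p,[314,342],.06),t)
move_gripper(.02,60);print(read_finger_gap(),read_time_s(),read_eef_pos(),read_ft_force())
p=wfix();cv2.imwrite("pics/g2.png",read_camera("wrist")[:,:,::-1])
t=np.array(read_eef_pos());movel([t[0],t[1],.2],None,.2);print(read_finger_gap(),read_ft_force(),read_ft_torque(),read_time_s())
cv2.imwrite("pics/g3.png",read_camera("wrist")[:,:,::-1])
E
```

```text
[[313.31484578 340.71363178]] [0.59395001 0.16156644 0.06      ] [0.59357453 0.16194344 0.05280996]
0.0331482357276019 11.4333 [0.59391976 0.16211127 0.05311807] [-0.39969655  0.66935471  3.65570558]
0.03321670038992228 [-0.58831122 -1.35086199 -1.74679634] [0.00921575 0.06447735 0.0380338 ] 12.375
```

View pics/g3.png

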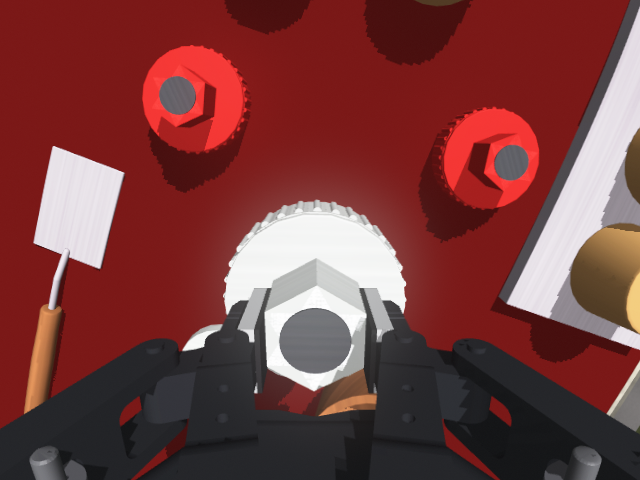

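```bash
cat >> h.py <<'E'
PSI=.067
NZ=R.from_euler('z',PSI).apply([-.5,0,np.sqrt(.75)])
NT=np.array([.5758,-.2321,.1634])-.012*NZ
NX=R.from_euler('z',PSI).apply([np.sqrt(.75),0,.5]);NY=np.cross(NZ,NX)
H=.0531
def pose(): # cap origin in neck frame from TCP
    t=np.array(read_eef_pos());r=R.from_quat(read_tcp_rot());c=t+H*r.apply([0,0,1])-NT
    return np.array([c@NX,c@NY,c@NZ])*1000
def F():
    f=np.array(read_ft_force())
    try: f=f-np.load("f0.npy")
    except Exception: pass
    return np.array([f@NX,f@NY,f@NZ])
def M(): return float(np.array(read_ft_torque())@NZ)
E
rm -f f0.npy; python3 - <<'E'
from h import *
q0=np.array(read_qpos())
best=None
for d in range(-130,0,10):
    q=neckR(PSI,np.radians(d)).as_quat()
    a=inverse_kinematics(NT+NZ*(H+.05),q)
    if a is None: continue
    print(d,np.round(a,2))
E
```

```text
-130 [-0.45  0.05  0.97  2.14 -0.59  0.6   1.71]
-120 [-0.46  0.05  0.99  2.14 -0.6   0.6   1.54]
-110 [-0.47  0.06  1.    2.14 -0.6   0.6   1.37]
-100 [-0.47  0.06  1.    2.14 -0.6   0.6   1.19]
-90 [-0.46  0.05  0.98  2.14 -0.6   0.6   1.02]
-80 [-0.43  0.05  0.95  2.14 -0.59  0.6   0.84]
-70 [-0.39  0.05  0.92  2.14 -0.59  0.6   0.66]
-60 [-0.35  0.05  0.87  2.14 -0.58  0.6   0.48]
-50 [-0.3   0.05  0.82  2.14 -0.58  0.6   0.3 ]
-40 [-0.25  0.05  0.76  2.13 -0.57  0.59  0.12]
-30 [-0.2   0.05  0.71  2.13 -0.57  0.59 -0.06]
-20 [-0.15  0.05  0.65  2.13 -0.56  0.59 -0.24]
-10 [-0.1   0.05  0.6   2.13 -0.56  0.59 -0.42]
```

```bash
python3 - <<'E'
from h import *
q=neckR(PSI,np.radians(-40)).as_quat()
a=inverse_kinematics(NT+NZ*(H+.05),q);move_j(a);print(read_time_s(),pose())
movel(NT+NZ*(H+.022),q,.1);pause(.2)
fs=np.mean([read_ft_force() for _ in range(5)],0);np.save("f0.npy",fs)
print(read_time_s(),pose(),fs,read_finger_gap(),M())
for n in("scene","top","wrist"): cv2.imwrite(f"pics/p_{n}.png",read_camera(n)[:,:,::-1])
a=cv2.imread("pics/p_scene.png")[140:270,180:310];b=cv2.imread("pics/p_top.png")[170:270,350:450]
cv2.imwrite("pics/p.png",np.hstack([cv2.resize(a,(400,400),interpolation=2),cv2.resize(b,(400,400),interpolation=2)]))
E
```

```text
13.925 [ 1.17404237  2.11183371 49.38165469]
14.5583 [ 0.74409866 -0.18941092 22.53463261] [-0.8361719   0.19668117 -2.32215526] 0.03311973794538694 0.018891043486930124
```

View pics/p.png

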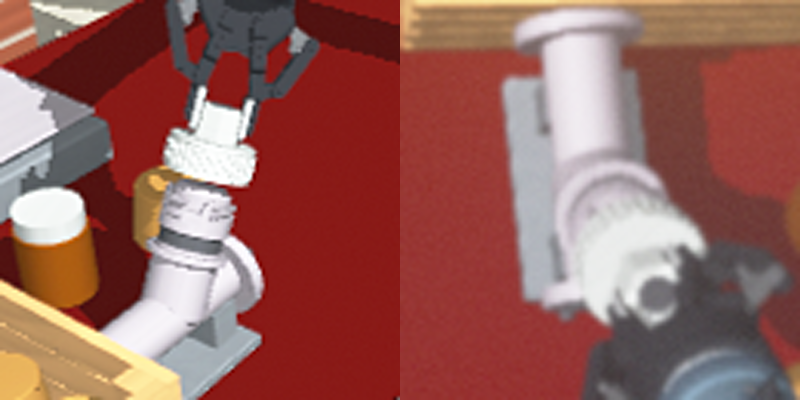

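View pics/p_wrist.png

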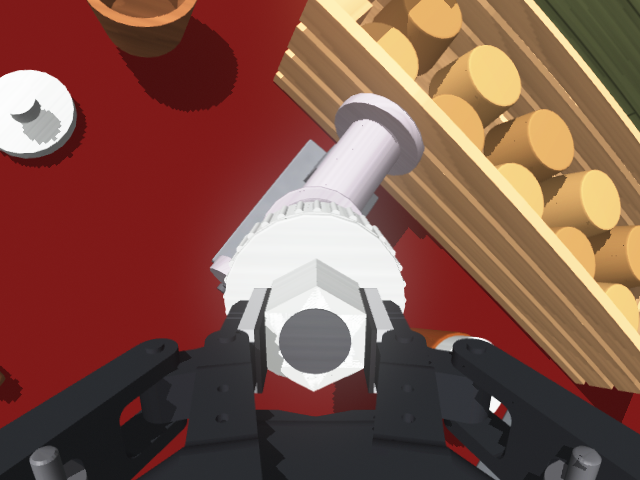

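```bash
cat >> h.py <<'E'
def go(x,y,z,roll,sp=.03):
    q=neckR(PSI,np.radians(roll))
    movel(NT+(NX*x+NY*y+NZ*(z+H*1000))/1000,q.as_quat(),sp)
E
python3 - <<'E'
from h import *
x=y=-.3
z=22.
x,y=-.7,.2
while z>-1.5:
    z-=2 if z>8 else 1
    go(x,y,z,-40,.04)
    f=F();p=pose()
    print(round(read_time_s(),2),z,p.round(2),f.round(2),round(M(),3))
    if abs(f[2])>6 or np.hypot(f[0],f[1])>5: break
E
```

```text
14.96 20.0 [-0.95  0.36 19.91] [ 0.45 -0.16 -0.12] 0.044
15.21 18.0 [-0.88  0.27 17.82] [ 0.71  0.34 -0.02] 0.013
15.46 16.0 [-0.83  0.27 15.84] [1.42 0.71 1.  ] 0.01
15.71 14.0 [-0.83  0.27 13.84] [ 0.53  0.8  -0.45] 0.033
15.96 12.0 [-0.82  0.29 11.87] [ 1.54 -0.39 -0.41] 0.06
16.21 10.0 [-0.84  0.27  9.86] [ 1.04 -0.48  0.31] 0.014
16.46 8.0 [-0.81  0.3   7.85] [ 0.87 -0.56  0.03] -0.051
16.71 7.0 [-0.76  0.21  6.96] [ 0.6  -0.01  0.03] 0.015
16.96 6.0 [-0.74  0.23  5.95] [0.15 0.24 0.36] -0.011
17.21 5.0 [-0.75  0.26  4.93] [ 0.73 -1.58  0.35] -0.019
17.46 4.0 [-0.78  0.25  3.91] [ 0.66 -0.58  0.55] 0.039
17.71 3.0 [-0.75  0.25  2.93] [ 0.49 -0.51  0.01] -0.031
17.96 2.0 [-0.78  0.26  1.92] [ 0.34 -0.59  1.2 ] 0.044
18.21 1.0 [-0.79  0.27  0.91] [0.13 0.43 0.31] -0.04
18.46 0.0 [-0.77  0.28 -0.08] [0.5  0.27 0.92] 0.018
18.71 -1.0 [-0.77  0.25 -1.07] [ 1.2  -0.03  0.31] 0.025
18.96 -2.0 [-0.61  0.1  -1.88] [ 0.33 -0.31  1.61] 0.044
```

```bash
python3 - <<'E'
from h import *
x,y=-.2,.0
for z in(-3,-4,-5,-6):
    go(x,y,z,-40,.04)
    f=np.mean([F() for _ in range(4)],0);p=pose()
    print(round(read_time_s(),2),z,p.round(2),f.round(2),round(M(),3))
    if f[2]>6: break
E
```

```text
19.21 -3 [-0.57  0.07 -3.01] [0.06 0.76 3.91] -0.008
19.46 -4 [-0.53  0.04 -4.  ] [-1.38  1.06  5.08] 0.009
19.71 -5 [-0.48  0.04 -4.99] [-1.01  1.03  5.98] 0.028
19.96 -6 [-0.52  0.07 -5.96] [-1.26  1.05  6.27] -0.03
```

```bash
python3 - <<'E'
from h import *
x,y,z=-.2,0,-5.5
roll=-40
for i in range(20):
    roll-=5
    go(x,y,z,roll,.04)
    f=np.mean([F() for _ in range(3)],0);p=pose();m=M()
    print(round(read_time_s(),2),roll,p.round(2),f.round(2),round(m,3),round(read_qpos()[6],2))
    if f[2]<2.2 or abs(m)>1.5 or f[2]>12: break
E
```

```text
20.21 -45 [ 0.37 -0.85 -5.17] [-0.13  0.15  6.68] 0.104 0.4
20.46 -50 [ 0.06 -0.04 -5.79] [ 1.11 -0.36 -0.19] 0.034 0.48
```

```bash
python3 - <<'E'
from h import *
x,y=-.2,0
for z in(-7,-8,-9,-10,-11,-12):
    go(x,y,z,-50,.04)
    f=np.mean([F() for _ in range(3)],0);p=pose();m=M()
    print(round(read_time_s(),2),z,p.round(2),f.round(2),round(m,3),round(read_qpos()[6],2))
    if f[2]>5 or abs(m)>1.5: break
E
```

```text
20.71 -7 [-0.23  0.68 -7.43] [ 0.89 -0.42  0.2 ] 0.034 0.49
20.96 -8 [-0.27  0.23 -8.17] [ 0.69 -0.19  0.78] -0.037 0.49
21.21 -9 [-0.25  0.02 -9.04] [ 0.56 -0.51  0.25] 0.038 0.5
21.46 -10 [-0.05 -0.18 -9.93] [ 2.03 -0.27 -0.44] -0.061 0.5
21.71 -11 [ -0.04  -0.19 -10.85] [0.55 0.24 3.11] 0.06 0.5
21.96 -12 [ -0.06  -0.17 -11.87] [ 0.42 -0.64  3.38] -0.017 0.51
```

```bash
python3 - <<'E'
from h import *
x,y,z=-.2,0,-12.
roll=-50.;zz=z
for i in range(20):
    roll+=6; z-=.33
    go(x,y,z,roll,.04)
    f=np.mean([F() for _ in range(3)],0);p=pose();m=M()
    print(round(read_time_s(),2),roll,round(z,2),p.round(2),f.round(2),round(m,3),round(read_qpos()[6],2),round(read_finger_gap()*1000,2))
    if f[2]<2.5: z-=.4
    if f[2]>6: z+=.4
    if abs(m)>1.0 or f[2]>14: break
E
```

```text
22.22 -44.0 -12.33 [  0.14  -0.31 -12.15] [ 1.54 -0.35  6.13] -0.1 0.41 32.82
22.48 -38.0 -12.26 [  0.07  -0.24 -12.17] [2.5  0.2  4.07] -0.04 0.31 32.9
22.73 -32.0 -12.59 [ -0.12  -0.16 -12.56] [ 1.91 -1.45  3.6 ] -0.082 0.22 33.05
22.99 -26.0 -12.92 [ -0.18  -0.03 -12.93] [ 2.45 -1.74  3.89] -0.074 0.12 32.96
23.25 -20.0 -13.25 [ -0.27  -0.03 -13.26] [ 2.19 -0.17  3.61] -0.075 0.02 33.22
23.51 -14.0 -13.58 [ -0.25  -0.03 -13.59] [1.55 0.21 3.1 ] -0.018 -0.07 33.26
23.77 -8.0 -13.91 [-2.600e-01  1.000e-02 -1.393e+01] [ 2.33 -0.09  3.62] -0.07 -0.17 33.3
24.02 -2.0 -14.24 [ -0.3   -0.   -14.26] [ 1.18 -0.    3.25] -0.065 -0.27 33.4
24.28 4.0 -14.57 [ -0.29   0.03 -14.61] [ 0.93 -0.99  2.36] -0.112 -0.36 33.04
24.54 10.0 -15.3 [ -0.17  -0.1  -15.26] [1.72 0.21 4.66] -0.052 -0.46 33.11
24.8 16.0 -15.63 [ -0.14  -0.11 -15.56] [1.17 0.06 4.94] -0.002 -0.55 33.31
25.06 22.0 -15.96 [ -0.06  -0.2  -15.86] [ 1.99 -1.27  3.95] -0.045 -0.65 32.99
25.32 28.0 -16.29 [ -0.23  -0.1  -16.24] [ 1.83 -0.    4.8 ] -0.173 -0.75 33.04
25.57 34.0 -16.62 [ -0.19   0.07 -16.69] [ 1.11 -1.15  4.87] 1.386 -0.84 32.61
```

```bash
python3 - <<'E'
from h import *
go(-.2,0,-16.6,37,.04);print(read_time_s(),pose().round(2),F().round(2),round(M(),2))
if abs(M())<3.5:
    go(-.2,0,-16.6,39,.04);print(read_time_s(),pose().round(2),F().round(2),round(M(),2))
go(-.2,0,-15.2,35,.04);pause(.2);print(read_time_s(),pose().round(2),np.mean([F() for _ in range(4)],0).round(2),round(M(),2))
for n in("scene","top"): cv2.imwrite(f"pics/r_{n}.png",read_camera(n)[:,:,::-1])
E
```

```text
25.825 [  0.34  -0.24 -16.52] [ 1.58 -1.59  5.9 ] 2.03
26.075 [  0.77  -0.63 -16.37] [ 3.31 -2.45  6.  ] 2.15
26.525 [  0.71  -0.48 -15.  ] [ 4.29 -1.75  3.14] 0.51
```

```bash
python3 - <<'E'
from h import *
move_gripper(.06,60);print(read_time_s(),read_finger_gap(),F().round(2))
t=np.array(read_eef_pos());movel(t+NZ*.13,None,.15);pause(.3)
print(read_time_s(),F().round(2))
im=read_camera("wrist")[:,:,::-1].copy();cv2.imwrite("pics/e_w.png",im);p=wfix();np.save("e_w.npy",p["camera_from_world"])
print([(d["at"],d["confidence"]) for d in tip_of("wrist","cap_head")])
for z in(.030,.060,.045,.0):
    print(z,proj(p,NT+NZ*(-.015+z)))
for n in("scene","top"): cv2.imwrite(f"pics/e_{n}.png",read_camera(n)[:,:,::-1])
a=cv2.imread("pics/e_scene.png")[140:270,180:310];b=cv2.imread("pics/e_top.png")[170:270,350:450]
cv2.imwrite("pics/e.png",np.hstack([cv2.resize(a,(400,400),interpolation=2),cv2.resize(b,(400,400),interpolation=2)]))
E
```

```text
27.0 0.06029460932090846 [ 1.09 -0.87  2.04]
28.3583 [ 1.55 -0.64  2.33]
[([313.2, 235.2], 0.74), ([7.6, 348.3], 0.62)]
0.03 [[314.62238808 228.38791056]]
0.06 [[314.43652504 238.84344528]]
0.045 [[314.53445814 233.33374333]]
0.0 [[314.77377845 219.87501643]]
```

View pics/e_w.png

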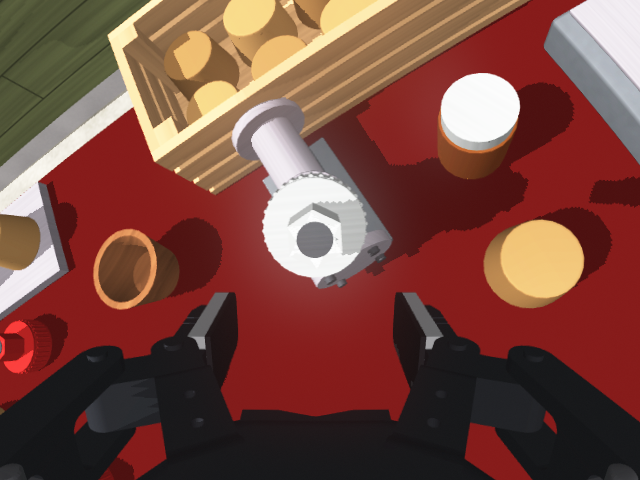

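View pics/e.png

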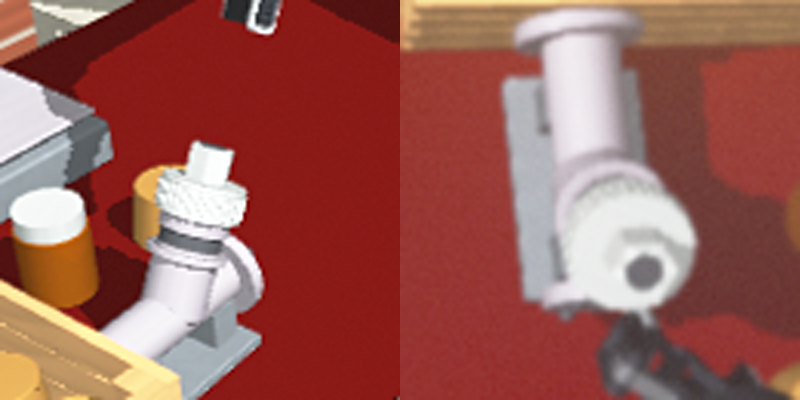

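```bash
python3 - <<'E'
from h import *
print(read_time_s(),read_finger_gap());sign_off()
E
```

```text
28.5583 0.05973728869218817
the job is handed in; nothing more can be done
```

I put the white hex-head cap on the leaning neck, screwed it to a hard stop, let go and backed off. I handed the job in at about 28.6 s. I never measured the final seated depth directly after letting go.

**How it went:**
- **Finding the start:** The cap first rested on the crest at about -2 mm, as expected. It dropped after about 10° of backward turn, and I felt it resting in the starts at about -10 mm.
- **Screwing down:** I then turned it forward 84° to the stop, which is within the expected 70–100°. The twist reading jumped from about 0.1 to 1.4 N m there and levelled off near 2.1 N m when I pushed a few degrees further.

**Last checks:**
- **Depth:** My estimate at the stop is about -14.3 to -15 mm. I took it from the gripper position and corrected for the spring seat using noisy force readings, so it is good to only about half a millimetre. The allowed range is -13.8 to -17.5 mm, so the shallow end of the estimate leaves little margin.
- **Alignment:** The last wrist picture shows the head within about 1 px of where a home cap should appear, in line with the neck. That view hardly shows depth.
- **Clearance:** The gripper is clear of the cap, and nothing else was touched or looked moved.
- **Disagreement:** The pipe's flanges appeared about 10 mm off my fitted model of the strainer. I relied on the neck's nose instead; it fitted in all the wrist views, and the cap slid on without catching.

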